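# Eject the tested load cell and snap the nest's cover shut

## Robot

A 6-joint arm with a two-finger parallel gripper is mounted at the origin on the work surface; the furniture and walls round the work are solid. World frame = base frame: x ahead of the robot, y to its left, z up, the work surface at z = 0. Lengths are in mm, angles in rad, forces in N, time in s.
With the tool pointing down it reaches from about 375 to 750 mm from the base axis. Payload 9 kg.
Tool frame: the origin (TCP) lies between the finger pads; the fingertips stand 19 mm ahead of it and the grasp point (between the pads) is the TCP (tips_ahead is the distance from the TCP to the fingertips, in mm); z points along the fingers, y is the line along which they close (so a half turn about z gives the same grasp; the last joint's range is limited). The gripper opens to 85 mm and grips with 20 to 120 N. Pads are 22 mm wide; open, the fingers measure 114 mm over their backs; the gripper's body (76 mm by 85 mm) begins 54 mm behind the grasp point. The pads swing forward as they close: fully open they stand 13 mm farther back than shut.
Start: joints at [1.117, 0.104, 0.097, 1.564, 0, 1.353], TCP at [140.176, 583.429, 211.731] pointing down, gripper open.
Joint ranges: [-2.99, 2.99], [-0.84, 1.86], [-1.1, 1.16], [-1.84, 2.11], [-1.51, 1.56], [-3.14, 3.14]. Speed limits (rad/s): [2.22, 2.22, 2.57, 3.14, 3.14, 3.14].

## Interface

Orientations are given as a unit quaternion [x, y, z, w].
In Python, from bench import * gives the robot as it stands.
- The arm moves only by the tool jog_arm, never from a script. Its argument "series" is a list of rows, each an object of numbers: "tx", "ty", "tz": the shift along the tool's x, y, z in cm; "roll": the turn about the tool's z in rad. A call has 1 to 12 rows; each row is the pose to reach, as a shift and turn from the pose commanded when the call began, along the tool's axes at that moment; what a row does not reach only later rows make up. A row lasts 1/12 s, in which the tool goes at most 41.7 mm and 7.16 degrees, less where a joint would pass 70% of its speed; a pose out of reach is approached as far as the arm can. A call with a gripper value outside its range is refused whole. "jaw" is the closure, from -1 (fully open) to 1 (shut), set as the call begins (left out, the last holds). The fingers move at their own pace and stop on an object; "squeeze" is the grip in N (left out, the last holds). Time passes only in rows, so rows that repeat a pose let the fingers close. It gives the time, the measured TCP pose, the force, the opening and the grip force at its end, in the units of the state.
- state(): the state, without advancing time (a new reading comes with each control period).
- get_image(name): name is "scene" or "top" or "wrist"; returns the picture (420x560x3 uint8, red, green, blue); there is no depth.
- camera_info(name): a dict with "intrinsics" (3x3 intrinsics, pixels), "xyz" and "rotation" of the camera in the world. Camera axes: x right, y down, z forward; pixel columns grow to the right and rows downward; lengths in mm; the calibration is good to about 2 mm. The wrist camera is an equidistant fisheye: a pixel r from the principal point sees the ray r / f radians off the axis. A picture is of the moment at which its call begins: read the wrist's pose just before it. camera_info takes no time and is no camera call; for the wrist camera it gives the pose at the moment of the call.
- close_job(): hands the job in; it is judged then, once.
The state is a dict: "time": time; "joints": joint angles; "joint_velocities": joint speeds; "effort": joint torques, N m; "position": TCP position; "ee_rot": TCP orientation; "force": force on the tool from outside, world axes, zero at the start; "torque": the same for the moment, N m; "gripper_width": finger opening in mm; "grip_force": force on a finger pad.
Only numpy, scipy, OpenCV 4.12 (cv2) and the standard library are available. Lean on these libraries where they do the work, as an engineer would, in place of code of your own. Each camera call takes 0.05 s, during which the arm holds its last target. There are 200 camera calls.

## Task

The load cell in the test nest is finished. Push the nest's ejector knob all the way in, steadily and without ramming it, so that the cell is driven out of its pocket onto the run-out shelf and let the knob spring back, then swing the open cover down over the empty pocket and press it until it snaps fully shut. Leave the cell lying flat on the shelf, do not touch it with the gripper, and leave the other things on the bench where they are.

Things in the scene. Friction and masses are not known exactly. Their poses are not given: they have to be found in the camera images.
- nest: Low aluminium test fixture on a dark steel base plate, fixed on a 3 mm rubber mat. Origin: under the middle of the pocket, on the plate's underside (3 mm above the bench). +x: the way the cell is pushed out; +y: to the cover's hinge; z up. Plate x -39 to +100 mm, y +-76, 10 mm thick. Pocket x -16 to +30, between end cheeks (y +-66 to +-76, 37 mm high) and a rear wall (x -39 to -29).
- load_cell: Load cell: bare metal bar 33 x 130 x 33 mm, about 0.45 kg, length along its y, origin at the middle of its underside, z up. It starts in the pocket at nest x 0, y 0, z +10 mm, length along the nest's y; its top is 5 mm above the cheeks, so the cover cannot shut over it. Pushed fully out, its origin is about 50 mm from there along nest +x.
- ejector (a joint): Travel of the ejector along nest +x, m: 0 = home (knob out), 0.050 = pushed all the way in. In one line: a bar behind the cell, a rod through the rear wall, a coil spring and a round black palm knob. The spring gives 4 N at the start and 10 N at the end; with the cell it takes up to about 15 N. It springs back when let go.
- ejector_knob (a point): Middle of the knob's rear face, the face to push on, towards nest +x. The knob is 38 mm across and 17 mm thick, its axis level, 28 mm above the nest's origin (31 mm above the bench); at home this point is at nest x -119 mm, y 0. Behind it there is only flat bench and mat.
- cover (a joint): Cover angle, rad: 0 = snapped fully shut, about 0.07 = resting on its catch, not yet shut, 1.57 = upright, 1.92 = fully open. It starts open, leaning back past upright; its stiff hinge holds it there, and it sinks by itself once it is well below upright. The catch needs about 7 N down at the free end, more nearer the hinge.
- cover_edge (a point): On the cover's outer face (top when shut), middle of its width, 5 mm short of its free end, 155 mm from the hinge axis. The cover is a grey sheet 67 mm wide, 3 mm thick, 161 mm long from the hinge, with a flange at its free end; shut, its top is 41 mm above the nest's origin and this point is at nest x -5, y -75 mm.
- cover_hinge (a point): Middle of the cover's hinge axis, which runs along the nest's x at the end of the fixture: nest x -5, y +80, z +39.5 mm.
- check_weight: Bystander: brass check weight, 34 mm across, 58 mm high, standing on the bench; origin at the middle of its foot.
- spanner: Bystander: steel combination spanner 34 x 200 x 9 mm, lying flat on the bench; origin at its middle, length along its y.
- screwdriver: Bystander: screwdriver with a moulded handle, 28 x 192 x 28 mm, lying on the bench; origin at the middle of its length, which lies along its y.
- nest_floor (a point): Middle of the pocket's floor: nest x 0, y 0, z +10 mm. The floor runs on level towards +x as the run-out shelf (x +30 to +96 mm) with strips 6 to 8 mm high at its sides and front. The pocket is open at the top and towards +x; a sprung steel ball in each cheek, just in front of the cell, holds the cell in.

How it is judged:
By the outcome, as a careful person would: the job done as asked, in the order asked, and still so for the second after the job is handed in, with the robot touching nothing.
It also fails if it takes over 48 s, if anything falls off the work surface, if the arm or the gripper's body presses on something with over 40 N, if the wrist force passes 120 N, or if a joint passes its speed limit or range.

## Working session

There is one attempt and no reset: what is moved stays moved. The work goes in short steps, Python scripts to look and compute and a tool call to move; the robot and the scene stay as the last step left them, time stands still between calls to the robot, and variables do not carry over. Pictures are saved under pics/ and viewed, at most 10 in all, crops included, and the job is handed in when it is done.

Besides the shell and the picture viewer there is one more tool, called by a JSON object that holds its "fn" and its "kwargs". jog_arm: Moves the arm, as the interface text tells. Its arguments: {"type":"object","properties":{"series":{"type":"array"},"jaw":{"type":"number"},"squeeze":{"type":"number"}},"required":["series"]}

```bash
mkdir -p pics; python3 - <<'E'
from bench import *
import cv2
s=state();print(s)
for n in("scene","top"):
    cv2.imwrite(f"pics/{n}1.png",cv2.cvtColor(get_image(n),cv2.COLOR_RGB2BGR))
    print(n,camera_info(n))
E
```

```text
{'time': 0.0, 'joints': array([1.11727421e+00, 1.04691548e-01, 9.64717420e-02, 1.56389447e+00,
       5.21864711e-06, 1.35312800e+00]), 'joint_velocities': array([ 0.0014377 , -0.00015819,  0.00054419, -0.00090891,  0.00028779,
       -0.00049961]), 'effort': array([ 1.48945830e-03, -5.56932807e+01,  5.03649509e+01,  1.67591264e-02,
       -1.67378325e-04,  6.86659604e-06]), 'position': array([140.01581195, 583.07058939, 210.9282393 ]), 'ee_rot': array([ 1.17653731e-01,  9.93054462e-01, -6.21351956e-04, -2.19483972e-04]), 'force': array([-0.48653518,  0.52251005, -0.38144723]), 'torque': array([-0.0163464 ,  0.02683635, -0.08458784]), 'grip_force': 0.0, 'gripper_width': 85.32544171660196}
scene {'intrinsics': array([[437.94279807,   0.        , 272.79323097],
       [  0.        , 437.94279807, 209.22846607],
       [  0.        ,   0.        ,   1.        ]]), 'xyz': array([1124.86413171,  304.38225035,  719.89628718]), 'rotation': array([ 0.55793142,  0.72174639, -0.31868757, -0.25735757])}
top {'intrinsics': array([[424.55374364,   0.        , 283.35648772],
       [  0.        , 424.55374364, 210.34470357],
       [  0.        ,   0.        ,   1.        ]]), 'xyz': array([343.23631313, 126.16410504, 889.92562126]), 'rotation': array([ 0.70719491, -0.70620571,  0.02565773, -0.02214819])}
```

View pics/scene1.png

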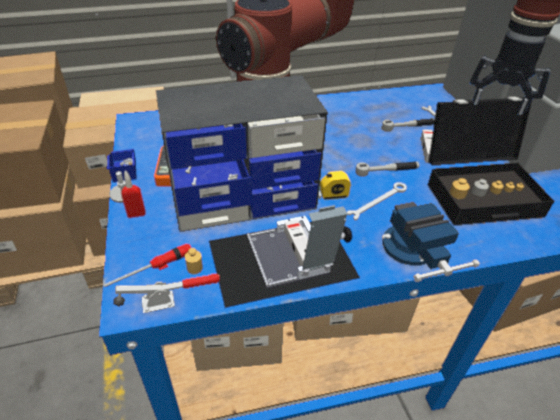

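View pics/top1.png

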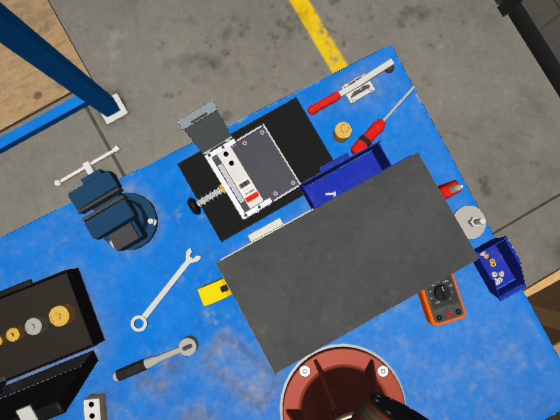

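The top view shows the nest at about (245,172), its knob near (195,206), the open cover near (205,125) and a drawer cabinet between the nest and the robot. I'll enlarge it for corner picking.

```bash
python3 - <<'E'
import cv2
a=cv2.imread("pics/top1.png")[85:255,165:315]
b=cv2.imread("pics/scene1.png")[190:300,200:370]
cv2.imwrite("pics/c1.png",cv2.resize(a,None,fx=3.5,fy=3.5,interpolation=3))
cv2.imwrite("pics/c2.png",cv2.resize(b,None,fx=4.5,fy=4.5,interpolation=3))
E
```

```text
(no output)
```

View pics/c1.png

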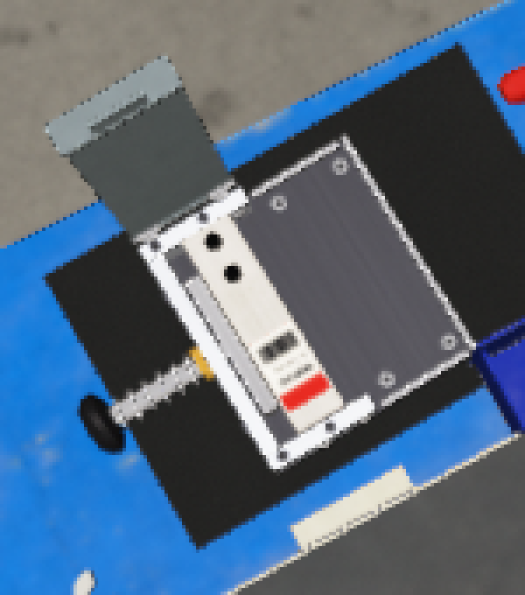

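View pics/c2.png

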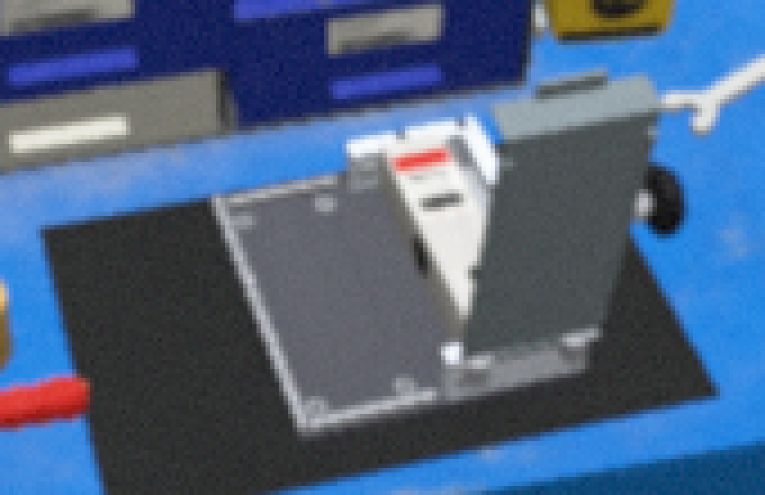

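```bash
cat > h.py <<'E'
import numpy as np
from scipy.spatial.transform import Rotation as R
from scipy.optimize import least_squares
def proj(ci,P):
    q=R.from_quat(ci["rotation"]).as_matrix().T@(np.asarray(P,float)-ci["xyz"]).T if np.ndim(P)==1 else None
    K=ci["intrinsics"]; return np.array([K[0,0]*q[0]/q[2]+K[0,2],K[1,1]*q[1]/q[2]+K[1,2]])
def ray(ci,u,z):
    K=ci["intrinsics"];d=R.from_quat(ci["rotation"]).as_matrix()@np.linalg.solve(K,[u[0],u[1],1])
    return ci["xyz"]+d*(z-ci["xyz"][2])/d[2]
def N2W(n,p):
    c,s=np.cos(n[2]),np.sin(n[2]); return np.array([n[0]+c*p[0]-s*p[1],n[1]+s*p[0]+c*p[1],p[2]+3])
def cov(a,l,x=-5,t=1.5): # outer-face point at l from hinge
    return [x,80-l*np.cos(a)+t*np.sin(a),39.5+l*np.sin(a)+t*np.cos(a)]
E
python3 - <<'E'
from bench import *
from h import *
t,s=camera_info("top"),camera_info("scene")
f=lambda u,k,o:np.array([(u[0]+.5)/k-.5+o[0],(u[1]+.5)/k-.5+o[1]])
T=lambda *u:f(u,3.5,(165,85)); S=lambda *u:f(u,4.5,(200,190))
obs=[(t,T(345,137),(100,76,17)),(t,T(473,350),(100,-76,17)),(t,T(275,470),(-39,-76,37)),(t,T(140,245),(-39,76,37)),(t,T(101,424),(-110,0,28)),
(s,S(213,197),(100,-76,17)),(s,S(300,432),(100,76,8)),(s,S(663,200),(-110,0,28))]
r=lambda n:np.concatenate([proj(c,N2W(n,p))-u for c,u,p in obs])
g=ray(t,T(265,290),30);print(g)
b=min((least_squares(r,[g[0],g[1],a],loss="soft_l1") for a in np.arange(-3,3,.7)),key=lambda b:b.cost)
print(b.x,r(b.x).reshape(-1,2).round(1));n=b.x
for nm,p in dict(knob=(-119,0,28),hinge=(-5,80,39.5),edge=(-5,-75,41),origin=(0,0,0),open=cov(1.92,161)).items(): print(nm,N2W(n,p).round(1))
for u in [(45,128),(165,57)]:
  print('cover corner obs',T(*u))
for a in(1.7,1.8,1.92): print(a,[proj(t,N2W(n,cov(a,161,x))).round(1) for x in(-38.5,28.5)])
for nm,u,z in [("cab corner TL",(218,263),0),("cab TR",(417,153),0),("cab BR",(478,262),0),("cab BL",(276,372),0)]: print(nm,ray(t,u,200).round(),ray(t,u,150).round())
# cabinet height from scene: front-left-top corner (from scene (326,125)) bottom (317,212)
print("cab bottoms scene",ray(s,(317,212),0).round(),ray(s,(180,227),0).round())
for z in(150,175,200,225): print(z,ray(s,(326,122),z).round(),ray(s,(167,131),z).round())
print("vise top-view corner",ray(t,(155,190),0).round(),ray(t,(120,180),100).round(),"spanner",ray(t,(192,255),5),ray(t,(140,324),5), "scene tall box")
E
```

```text
[489.07464638 209.88909215  30.        ]
[467.27818218 210.41081762  -1.02531341] [[-0.1 -0.7]
 [ 1.2  0.6]
 [-1.   0.7]
 [-0.9  0.7]
 [-0.2  0.1]
 [-0.2  0. ]
 [-0.7  1.7]
 [-0.6  0.5]]
knob [405.5 312.1  31. ]
hinge [533.1 256.2  42.5]
edge [400.6 175.8  44. ]
origin [467.3 210.4   3. ]
open [581.4 285.5 193.3]
cover corner obs [177.5        121.21428571]
cover corner obs [211.78571429 100.92857143]
1.7 [array([178. , 122.3]), array([213.1, 101.7])]
1.8 [array([173.6, 114.8]), array([208.5,  94.3])]
1.92 [array([168.9, 106.5]), array([203.5,  86.2])]
cab corner TL [305. 228. 200.] [302. 236. 150.]
cab TR [485. -97. 200.] [ 495. -113.  150.]
cab BR [ 307. -193.  200.] [ 304. -216.  150.]
cab BL [133. 134. 200.] [117. 135. 150.]
cab bottoms scene [318. 225.   0.] [455. -78.   0.]
150 [143. 205. 150.] [ 291. -163.  150.]
175 [186. 209. 175.] [ 328. -142.  175.]
200 [230. 214. 200.] [ 364. -122.  200.]
225 [273. 218. 225.] [ 401. -101.  225.]
vise top-view corner [446. 392.   0.] [453. 428. 100.] spanner [310.12827055 311.00046123   5.        ] [169.34728804 415.19638624   5.        ] scene tall box
```

The nest fit is good to about 1 px: origin (467,210), yaw -1.025, knob at (405,312,31). The cover stands at about 1.7 rad. The cabinet is about 250 high, with its front face 60 mm from the nest's −y end. I'll move above the spot behind the knob with the fingers shut and the tool axes turned to the nest (tool x = −nest x, tool y = +nest y).

{"fn": "jog_arm", "kwargs": {"series": [{"tz":-3},{"tz":-6,"tx":-1,"ty":-0.6,"roll":0.05},{"tz":-7,"tx":-4,"ty":-2.4,"roll":0.14},{"tz":-7,"tx":-7.5,"ty":-4.5,"roll":0.24},{"tz":-7,"tx":-11,"ty":-6.6,"roll":0.34},{"tz":-7,"tx":-14.5,"ty":-8.7,"roll":0.44},{"tz":-7,"tx":-18,"ty":-10.8,"roll":0.54},{"tz":-7,"tx":-21.5,"ty":-12.9,"roll":0.64},{"tz":-7,"tx":-25,"ty":-15,"roll":0.74},{"tz":-7,"tx":-28,"ty":-16.8,"roll":0.789},{"tz":-7,"tx":-29.5,"ty":-17.7,"roll":0.789},{"tz":-7,"tx":-30,"ty":-18,"roll":0.789}], "jaw": 1, "squeeze": 30}}

```text
invalid input at $.series[0]: expected keys tx, ty, tz, roll
```

{"fn": "jog_arm", "kwargs": {"series": [{"tx":0,"ty":0,"tz":-3,"roll":0},{"tz":-6,"tx":-1,"ty":-0.6,"roll":0.05},{"tz":-7,"tx":-4,"ty":-2.4,"roll":0.14},{"tz":-7,"tx":-7.5,"ty":-4.5,"roll":0.24},{"tz":-7,"tx":-11,"ty":-6.6,"roll":0.34},{"tz":-7,"tx":-14.5,"ty":-8.7,"roll":0.44},{"tz":-7,"tx":-18,"ty":-10.8,"roll":0.54},{"tz":-7,"tx":-21.5,"ty":-12.9,"roll":0.64},{"tz":-7,"tx":-25,"ty":-15,"roll":0.74},{"tz":-7,"tx":-28,"ty":-16.8,"roll":0.789},{"tz":-7,"tx":-29.5,"ty":-17.7,"roll":0.789},{"tz":-7,"tx":-30,"ty":-18,"roll":0.789}], "jaw": 1, "squeeze": 30}}

```text
time: 1.1
position: [391.6, 336.1, 281.1]
ee_rot: [0.492, 0.871, -0.0, -0.0]
force: [-0.3, 0.5, -0.4]
gripper_width: -0.1
grip_force: 0.0
```

```bash
cat >> h.py <<'E'
def projw(ci,P):
    q=R.from_quat(ci["rotation"]).as_matrix().T@(np.asarray(P,float)-ci["xyz"]); K=ci["intrinsics"]
    h=np.hypot(q[0],q[1]);th=np.arctan2(h,q[2]); return np.array([K[0,2]+K[0,0]*th*q[0]/h,K[1,2]+K[1,1]*th*q[1]/h])
n=[467.28,210.41,-1.0253]
def W2N(P): 
    c,s=np.cos(n[2]),np.sin(n[2]);d=np.asarray(P)-[n[0],n[1],3];return np.array([c*d[0]+s*d[1],-s*d[0]+c*d[1],d[2]])
E
python3 - <<'E'
from bench import *
from h import *
import cv2
s=state();print(s["position"],W2N(s["position"]),s["joints"])
ci=camera_info("wrist");im=cv2.cvtColor(get_image("wrist"),cv2.COLOR_RGB2BGR)
for p,c in[((-119,0,28),(0,0,255)),((-102,0,28),(0,255,255)),((-39,-76,37),(0,255,0)),((-39,76,37),(0,255,0)),((100,-76,17),(255,0,255)),((100,76,17),(255,0,255)),(cov(1.7,161,-38.5),(255,255,0)),(cov(1.7,161,28.5),(255,255,0))]:
    u=projw(ci,N2W(n,p));print(p,u.round(1));cv2.drawMarker(im,tuple(int(v) for v in u.round()),c,0,7,1)
cv2.imwrite("pics/w1.png",im)
E
```

```text
[391.63020271 336.06591263 281.13066395] [-146.66978115    0.52488828  278.13066395] [ 4.55641875e-01 -1.22118149e-01 -7.02569394e-04  1.69292080e+00
 -4.72064773e-04  1.48406564e+00]
(-119, 0, 28) [283.4 192.7]
(-102, 0, 28) [283.4 205.2]
(-39, -76, 37) [228.  251.4]
(-39, 76, 37) [339.  251.2]
(100, -76, 17) [236.5 324.1]
(100, 76, 17) [330.8 324. ]
[-38.5, np.float64(102.23146079725817), np.float64(198.96476774140413)] [391.6 320.1]
[28.5, np.float64(102.23146079725817), np.float64(198.96476774140413)] [380.8 369.8]
```

View pics/w1.png

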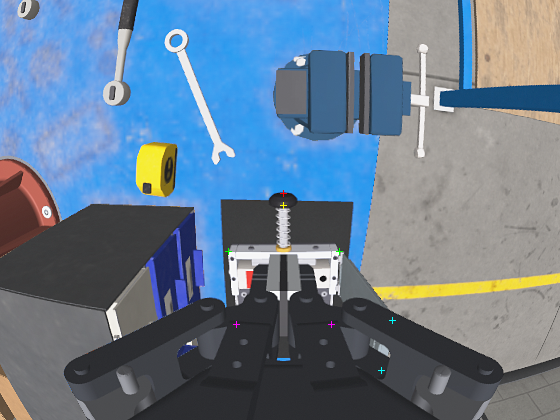

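The markers match: knob at (283,199), wall corners at (230,250) and (338,250). TCP lies in nest y=0. I'll check the arm's clearance in the scene view.

```bash
python3 - <<'E'
from bench import *
from h import *
import cv2
ci=camera_info("scene");im=cv2.cvtColor(get_image("scene"),cv2.COLOR_RGB2BGR)
p=state()["position"];print(p)
for z in range(int(p[2]),600,50):
    u=proj(ci,[p[0],p[1],z]);print(z,u.round());cv2.drawMarker(im,tuple(int(v) for v in u.round()),(0,255,0),0,7,1)
cv2.imwrite("pics/s2.png",im)
E
```

```text
[390.18208117 337.72542816 281.36285086]
281 [382. 136.]
331 [388. 112.]
381 [393.  86.]
431 [399.  58.]
481 [406.  26.]
531 [413.  -8.]
581 [421. -46.]
```

View pics/s2.png

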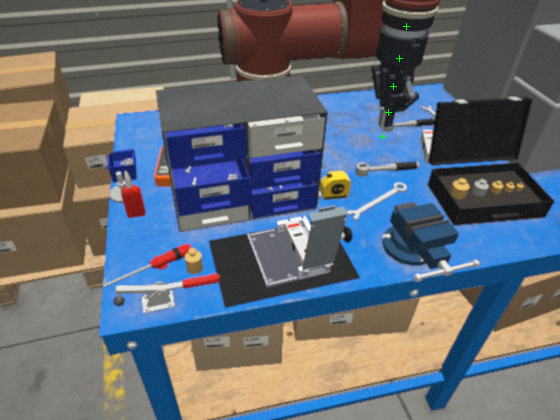

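The wrist hangs straight above the gripper and the forearm passes left of the cabinet. Lowering behind the knob.

{"fn": "jog_arm", "kwargs": {"series": [{"tx":0,"ty":0,"tz":1,"roll":0},{"tx":0,"ty":0,"tz":3.5,"roll":0},{"tx":0,"ty":0,"tz":6.5,"roll":0},{"tx":0,"ty":0,"tz":9.5,"roll":0},{"tx":0,"ty":0,"tz":12.5,"roll":0},{"tx":0,"ty":0,"tz":15.5,"roll":0},{"tx":0,"ty":0,"tz":18.5,"roll":0},{"tx":0,"ty":0,"tz":21,"roll":0},{"tx":0,"ty":0,"tz":23,"roll":0},{"tx":0,"ty":0,"tz":24.2,"roll":0},{"tx":0,"ty":0,"tz":24.7,"roll":0},{"tx":0,"ty":0,"tz":24.7,"roll":0}]}}

```text
time: 2.2
position: [388.5, 338.6, 33.7]
ee_rot: [0.49, 0.872, -0.001, -0.001]
force: [-0.5, -0.4, -0.2]
gripper_width: 0.1
grip_force: 0.0
```

{"fn": "jog_arm", "kwargs": {"series": [{"tx":-0.4,"ty":0,"tz":0,"roll":0},{"tx":-0.8,"ty":0,"tz":0,"roll":0},{"tx":-1.1,"ty":0,"tz":0,"roll":0},{"tx":-1.3,"ty":0,"tz":0,"roll":0},{"tx":-1.5,"ty":0,"tz":0,"roll":0},{"tx":-1.7,"ty":0,"tz":0,"roll":0},{"tx":-1.9,"ty":0,"tz":0,"roll":0},{"tx":-2.1,"ty":0,"tz":0,"roll":0},{"tx":-2.3,"ty":0,"tz":0,"roll":0},{"tx":-2.5,"ty":0,"tz":0,"roll":0}]}}

```text
time: 3.03
position: [402.9, 316.8, 34.7]
ee_rot: [0.49, 0.872, -0.0, -0.0]
force: [-0.8, -0.5, -0.1]
gripper_width: 0.2
grip_force: 0.0
```

{"fn": "jog_arm", "kwargs": {"series": [{"tx":-0.2,"ty":0,"tz":0,"roll":0},{"tx":-0.4,"ty":0,"tz":0,"roll":0},{"tx":-0.6,"ty":0,"tz":0,"roll":0},{"tx":-0.8,"ty":0,"tz":0,"roll":0},{"tx":-1.0,"ty":0,"tz":0,"roll":0}]}}

```text
time: 3.45
position: [408.1, 308.2, 34.7]
ee_rot: [0.49, 0.872, 0.0, -0.0]
force: [-0.2, -0.4, -0.0]
gripper_width: -0.1
grip_force: 0.0
```

```bash
python3 - <<'E'
from bench import *
from h import *
import cv2
s=state();print(W2N(s["position"]),s["force"])
a=cv2.cvtColor(get_image("wrist"),cv2.COLOR_RGB2BGR)[120:420,130:430]
ci=camera_info("scene");u=proj(ci,s["position"]).astype(int);print(u)
b=cv2.cvtColor(get_image("scene"),cv2.COLOR_RGB2BGR)[u[1]-60:u[1]+40,u[0]-50:u[0]+50]
cv2.imwrite("pics/w2.png",np.hstack([cv2.resize(a,(400,400)),cv2.resize(b,(400,400),interpolation=3)]))
E
```

```text
[-114.3588543     0.1434056    31.68661907] [-0.18042248 -0.37234432 -0.04020127]
[348 232]
```

View pics/w2.png

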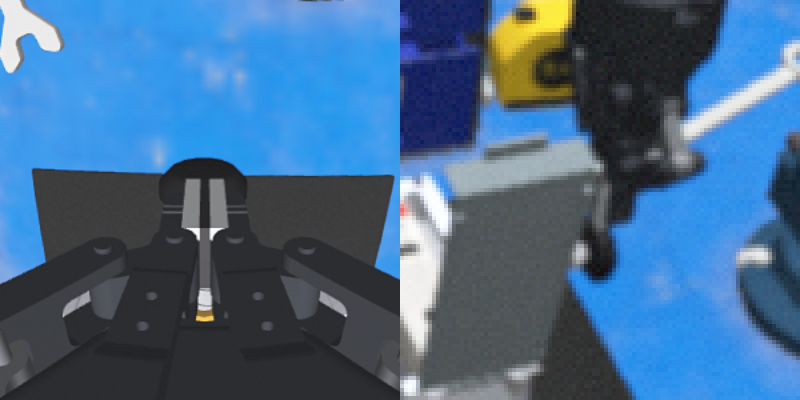

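```bash
python3 - <<'E'
from bench import *
from h import *
s=state();ci=camera_info("wrist");p=s["position"];print(ci["xyz"]-p,W2N(ci["xyz"]))
f=lambda P:((projw(ci,P)-[130,120])*4/3).round()
print("TCP",f(p),"tip",f(p-[0,0,19]))
for nm,q in dict(rear=(-119,0,28),rtop=(-119,0,47),rbot=(-119,0,9),rl=(-119,-19,28),rr=(-119,19,28),ftop=(-102,0,47),floor=(-119,0,0)).items():print(nm,f(N2W(n,q)))
q=lambda dx:(-119+dx,0,9)
for dx in(-10,5,10,15):print(dx,f(N2W(n,(-119+dx,19,28))),f(N2W(n,(-119+dx,-19,28))))
E
```

```text
[-39.02674493  63.12714121 162.19630451] [-188.48707826   -0.39352189  193.9260872 ]
TCP [206. 178.] tip [205. 161.]
rear [205. 164.]
rtop [205. 184.]
rbot [205. 148.]
rl [159. 164.]
rr [251. 164.]
ftop [205. 223.]
floor [205. 141.]
-10 [252. 141.] [158. 141.]
5 [250. 175.] [160. 175.]
10 [250. 186.] [160. 185.]
15 [249. 196.] [161. 196.]
```

The wrist view shows the knob at (205,190) still at home, with the pads ending at about (205,178). In the scene crop the fingertip ends near (617,220), just above the knob at (600,250). So the tips stand about 30 mm higher than the reported pose implies. I'll back off, go a little lower and look again.

{"fn": "jog_arm", "kwargs": {"series": [{"tx":1,"ty":0,"tz":0,"roll":0},{"tx":2.5,"ty":0,"tz":0,"roll":0},{"tx":3.5,"ty":0,"tz":0,"roll":0},{"tx":3.5,"ty":0,"tz":0.5,"roll":0},{"tx":3.5,"ty":0,"tz":1.0,"roll":0},{"tx":3.5,"ty":0,"tz":1.5,"roll":0},{"tx":3.5,"ty":0,"tz":1.5,"roll":0}]}}

```text
time: 4.13
position: [389.1, 337.6, 18.1]
ee_rot: [0.49, 0.872, -0.001, -0.001]
force: [-0.5, -0.9, 0.2]
gripper_width: -0.2
grip_force: 0.0
```

```bash
python3 - <<'E'
from bench import *
from h import *
import cv2
s=state();print(W2N(s["position"]),s["force"])
ci=camera_info("scene");p=s["position"]
b=cv2.cvtColor(get_image("scene"),cv2.COLOR_RGB2BGR)[180:260,300:400]
w=cv2.cvtColor(get_image("wrist"),cv2.COLOR_RGB2BGR)[120:320,190:380]
o=cv2.resize(b,None,fx=5,fy=5,interpolation=2)
for z,c in((1,(0,255,0)),(20,(0,255,255)),(39,(0,0,255))):
    u=(proj(ci,[p[0],p[1],z])-[300,180])*5+2;cv2.drawMarker(o,tuple(int(v) for v in u),c,0,9,1)
cv2.imwrite("pics/s3.png",np.hstack([o[:400],cv2.resize(w[:200],(300,400))[:, :300]]))
E
```

```text
[-149.31408242   -0.81001442   15.12222912] [-0.49661909 -0.85003188  0.20989966]
```

View pics/s3.png

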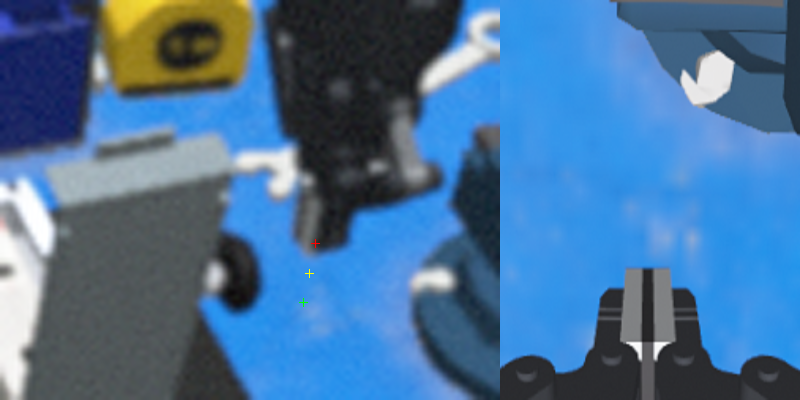

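The tip ends at about (325,247) in the left crop, on the red z=39 marker, so the shut fingertips are about 20 mm above the reported TCP height. I'll go lower with force checks.

{"fn": "jog_arm", "kwargs": {"series": [{"tx":0,"ty":0,"tz":0.2,"roll":0},{"tx":0,"ty":0,"tz":0.4,"roll":0},{"tx":0,"ty":0,"tz":0.4,"roll":0}]}}

```text
time: 4.48
position: [389.8, 338.1, 15.4]
ee_rot: [0.49, 0.871, -0.0, -0.0]
force: [0.4, -0.7, -0.7]
gripper_width: -0.0
grip_force: 0.0
```

{"fn": "jog_arm", "kwargs": {"series": [{"tx":0,"ty":0,"tz":0.3,"roll":0},{"tx":0,"ty":0,"tz":0.6,"roll":0},{"tx":0,"ty":0,"tz":0.9,"roll":0},{"tx":0,"ty":0,"tz":1.2,"roll":0},{"tx":0,"ty":0,"tz":1.2,"roll":0}]}}

```text
time: 4.9
position: [389.4, 338.1, 2.9]
ee_rot: [0.49, 0.872, -0.0, -0.0]
force: [0.1, -0.1, -0.2]
gripper_width: -0.0
grip_force: 0.0
```

{"fn": "jog_arm", "kwargs": {"series": [{"tx":-0.4,"ty":0,"tz":0,"roll":0},{"tx":-0.8,"ty":0,"tz":0,"roll":0},{"tx":-1.1,"ty":0,"tz":0,"roll":0},{"tx":-1.4,"ty":0,"tz":0,"roll":0},{"tx":-1.6,"ty":0,"tz":0,"roll":0},{"tx":-1.8,"ty":0,"tz":0,"roll":0},{"tx":-2.0,"ty":0,"tz":0,"roll":0},{"tx":-2.2,"ty":0,"tz":0,"roll":0},{"tx":-2.4,"ty":0,"tz":0,"roll":0}]}}

```text
time: 5.65
position: [401.7, 318.8, 3.8]
ee_rot: [0.49, 0.872, 0.001, -0.001]
force: [-5.8, 9.7, 0.8]
gripper_width: 0.1
grip_force: 5.6
```

Contact on the knob at 11 N. Pushing on steadily.

{"fn": "jog_arm", "kwargs": {"series": [{"tx":-0.2,"ty":0,"tz":0,"roll":0},{"tx":-0.4,"ty":0,"tz":0,"roll":0},{"tx":-0.6,"ty":0,"tz":0,"roll":0},{"tx":-0.8,"ty":0,"tz":0,"roll":0},{"tx":-1.0,"ty":0,"tz":0,"roll":0},{"tx":-1.2,"ty":0,"tz":0,"roll":0},{"tx":-1.4,"ty":0,"tz":0,"roll":0},{"tx":-1.6,"ty":0,"tz":0,"roll":0},{"tx":-1.8,"ty":0,"tz":0,"roll":0},{"tx":-2.0,"ty":0,"tz":0,"roll":0}]}}

```text
time: 6.48
position: [411.8, 302.4, 3.8]
ee_rot: [0.49, 0.872, 0.001, -0.002]
force: [-4.1, 10.6, 1.1]
gripper_width: 0.0
grip_force: 5.6
```

{"fn": "jog_arm", "kwargs": {"series": [{"tx":-0.2,"ty":0,"tz":0,"roll":0},{"tx":-0.4,"ty":0,"tz":0,"roll":0},{"tx":-0.6,"ty":0,"tz":0,"roll":0},{"tx":-0.8,"ty":0,"tz":0,"roll":0},{"tx":-1.0,"ty":0,"tz":0,"roll":0},{"tx":-1.2,"ty":0,"tz":0,"roll":0},{"tx":-1.4,"ty":0,"tz":0,"roll":0},{"tx":-1.6,"ty":0,"tz":0,"roll":0},{"tx":-1.8,"ty":0,"tz":0,"roll":0}]}}

```text
time: 7.23
position: [421.1, 287.3, 3.8]
ee_rot: [0.49, 0.872, 0.002, -0.002]
force: [-3.8, 10.3, 0.8]
gripper_width: 0.3
grip_force: 5.9
```

{"fn": "jog_arm", "kwargs": {"series": [{"tx":-0.2,"ty":0,"tz":0,"roll":0},{"tx":-0.35,"ty":0,"tz":0,"roll":0},{"tx":-0.5,"ty":0,"tz":0,"roll":0},{"tx":-0.6,"ty":0,"tz":0,"roll":0},{"tx":-0.7,"ty":0,"tz":0,"roll":0},{"tx":-0.8,"ty":0,"tz":0,"roll":0}]}}

```text
time: 7.73
position: [425.4, 280.4, 3.8]
ee_rot: [0.49, 0.872, 0.002, -0.002]
force: [-4.5, 11.3, 1.8]
gripper_width: -0.1
grip_force: 6.0
```

{"fn": "jog_arm", "kwargs": {"series": [{"tx":-0.1,"ty":0,"tz":0,"roll":0},{"tx":-0.2,"ty":0,"tz":0,"roll":0},{"tx":-0.2,"ty":0,"tz":0,"roll":0}]}}

```text
time: 7.98
position: [426.5, 278.6, 3.8]
ee_rot: [0.49, 0.872, 0.002, -0.002]
force: [-3.5, 10.4, 1.2]
gripper_width: 0.3
grip_force: 5.5
```

{"fn": "jog_arm", "kwargs": {"series": [{"tx":-0.1,"ty":0,"tz":0,"roll":0},{"tx":-0.2,"ty":0,"tz":0,"roll":0},{"tx":-0.3,"ty":0,"tz":0,"roll":0},{"tx":-0.3,"ty":0,"tz":0,"roll":0}]}}

```text
time: 8.32
position: [426.6, 278.3, 3.9]
ee_rot: [0.489, 0.872, 0.003, -0.004]
force: [-10.6, 23.6, 3.7]
gripper_width: -0.2
grip_force: 12.6
```

Force rose to 26 N with no more travel, so the ejector is at its stop. I'll ease back along the same line so the knob returns, then lift.

{"fn": "jog_arm", "kwargs": {"series": [{"tx":0.3,"ty":0,"tz":0,"roll":0},{"tx":0.8,"ty":0,"tz":0,"roll":0},{"tx":1.5,"ty":0,"tz":0,"roll":0},{"tx":2.2,"ty":0,"tz":0,"roll":0},{"tx":2.9,"ty":0,"tz":0,"roll":0},{"tx":3.6,"ty":0,"tz":0,"roll":0},{"tx":4.3,"ty":0,"tz":0,"roll":0},{"tx":5,"ty":0,"tz":0,"roll":0},{"tx":5.7,"ty":0,"tz":0,"roll":0},{"tx":6.4,"ty":0,"tz":0,"roll":0},{"tx":7.2,"ty":0,"tz":0,"roll":0},{"tx":8,"ty":0,"tz":0,"roll":0}]}}

```text
time: 9.32
position: [387.0, 342.9, 3.7]
ee_rot: [0.49, 0.871, -0.0, 0.0]
force: [-0.2, 0.3, 0.7]
gripper_width: -0.5
grip_force: 0.0
```

{"fn": "jog_arm", "kwargs": {"series": [{"tx":0,"ty":0,"tz":-1,"roll":0},{"tx":0,"ty":0,"tz":-4,"roll":0},{"tx":0,"ty":0,"tz":-7,"roll":0},{"tx":0,"ty":0,"tz":-10,"roll":0},{"tx":0,"ty":0,"tz":-13,"roll":0},{"tx":0,"ty":0,"tz":-16,"roll":0},{"tx":0,"ty":0,"tz":-19,"roll":0},{"tx":0,"ty":0,"tz":-22,"roll":0},{"tx":0,"ty":0,"tz":-24,"roll":0},{"tx":0,"ty":0,"tz":-25,"roll":0}]}}

```text
time: 10.15
position: [388.1, 342.9, 257.7]
ee_rot: [0.49, 0.872, 0.002, 0.001]
force: [-0.6, 0.2, 0.5]
gripper_width: 0.1
grip_force: 0.0
```

```bash
python3 - <<'E'
from bench import *
from h import *
import cv2
s=state();print(s["position"],W2N(s["position"]),s["force"])
t=get_image("top")[85:255,165:315];sc=get_image("scene")[170:300,200:400]
o=np.hstack([cv2.resize(t,(400,453)),cv2.resize(sc,(400,453)) if 0 else cv2.copyMakeBorder(cv2.resize(sc,(400,260)),0,193,0,0,0)])
cv2.imwrite("pics/t2.png",cv2.cvtColor(o,cv2.COLOR_RGB2BGR))
E
```

```text
[388.11621635 342.8562131  257.73114364] [-154.29780979    1.04398331  254.73114364] [-0.61484587  0.20957141  0.54005366]
```

View pics/t2.png

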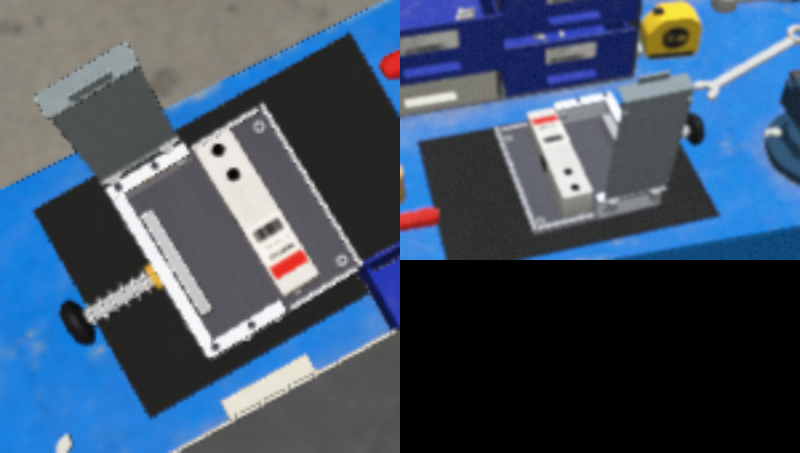

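The cell lies on the shelf, at about (255,215) in the left crop, and the knob is back home at (78,322). The cover is still open. I'll move over and behind the cover.

{"fn": "jog_arm", "kwargs": {"series": [{"tx":-0.5,"ty":0.5,"tz":0,"roll":0},{"tx":-2,"ty":2,"tz":0,"roll":0},{"tx":-4,"ty":4.1,"tz":0,"roll":0},{"tx":-6,"ty":6.2,"tz":0,"roll":0},{"tx":-8,"ty":8.3,"tz":0,"roll":0},{"tx":-10,"ty":10.4,"tz":0,"roll":0},{"tx":-12,"ty":12.5,"tz":0,"roll":0},{"tx":-13.5,"ty":14.2,"tz":0,"roll":0},{"tx":-14.2,"ty":15,"tz":0,"roll":0},{"tx":-14.4,"ty":15.3,"tz":0,"roll":0},{"tx":-14.4,"ty":15.3,"tz":0,"roll":0}]}}

```text
time: 11.17
position: [592.9, 298.2, 251.3]
ee_rot: [0.491, 0.871, -0.001, -0.001]
force: [0.5, 0.2, 0.3]
gripper_width: -0.1
grip_force: 0.0
```

{"fn": "jog_arm", "kwargs": {"series": [{"tx":0,"ty":0,"tz":1,"roll":0},{"tx":0,"ty":0,"tz":3,"roll":0},{"tx":0,"ty":0,"tz":5.5,"roll":0},{"tx":0,"ty":0,"tz":8,"roll":0},{"tx":0,"ty":0,"tz":10,"roll":0},{"tx":0,"ty":0,"tz":11,"roll":0},{"tx":0,"ty":0,"tz":11.3,"roll":0},{"tx":0,"ty":0,"tz":11.3,"roll":0}]}}

```text
time: 11.83
position: [591.9, 299.1, 140.4]
ee_rot: [0.49, 0.872, -0.0, -0.0]
force: [-0.0, 0.6, 0.6]
gripper_width: 0.1
grip_force: 0.0
```

```bash
python3 - <<'E'
from bench import *
from h import *
s=state();print(s["position"],W2N(s["position"]),s["force"],s["joints"].round(2))
for l in (130,140):
  print([np.round(cov(a,l),0).tolist()[1:]+[a] for a in(1.7,1.57,1.4,1.2,1,.8,.6,.4,.2,.07,0)])
E
```

```text
[591.91114533 299.10245751 140.37324574] [-11.15658187 152.56082421 137.37324574] [-0.01891602  0.58905607  0.5725508 ] [0.27 0.3  0.18 1.46 0.   1.3 ]
[[98.0, 168.0, 1.7], [81.0, 170.0, 1.57], [59.0, 168.0, 1.4], [34.0, 161.0, 1.2], [11.0, 150.0, 1], [-9.0, 134.0, 0.8], [-26.0, 114.0, 0.6], [-39.0, 92.0, 0.4], [-47.0, 67.0, 0.2], [-50.0, 50.0, 0.07], [-50.0, 41.0, 0]]
[[100.0, 178.0, 1.7], [81.0, 180.0, 1.57], [58.0, 178.0, 1.4], [31.0, 171.0, 1.2], [6.0, 158.0, 1], [-16.0, 141.0, 0.8], [-35.0, 120.0, 0.6], [-48.0, 95.0, 0.4], [-57.0, 69.0, 0.2], [-60.0, 51.0, 0.07], [-60.0, 41.0, 0]]
```

{"fn": "jog_arm", "kwargs": {"series": [{"tx":0,"ty":0,"tz":-1,"roll":0},{"tx":0,"ty":0,"tz":-2.5,"roll":0},{"tx":0,"ty":-1,"tz":-2.5,"roll":0},{"tx":0,"ty":-2,"tz":-2.5,"roll":0},{"tx":0,"ty":-2.7,"tz":-2.5,"roll":0},{"tx":0,"ty":-3.3,"tz":-2.5,"roll":0},{"tx":0,"ty":-3.9,"tz":-2.5,"roll":0},{"tx":0,"ty":-4.5,"tz":-2.5,"roll":0}]}}

```text
time: 12.5
position: [554.3, 275.5, 166.4]
ee_rot: [0.49, 0.872, 0.0, 0.0]
force: [0.6, 0.2, -0.6]
gripper_width: 0.2
grip_force: 0.3
```

{"fn": "jog_arm", "kwargs": {"series": [{"tx":0,"ty":-0.6,"tz":0,"roll":0},{"tx":0,"ty":-1.2,"tz":0,"roll":0},{"tx":0,"ty":-1.9,"tz":0,"roll":0},{"tx":0,"ty":-2.6,"tz":0,"roll":0}]}}

```text
time: 12.83
position: [531.5, 261.7, 165.6]
ee_rot: [0.49, 0.872, -0.0, -0.0]
force: [0.7, 0.5, -0.1]
gripper_width: -0.1
grip_force: 0.2
```

{"fn": "jog_arm", "kwargs": {"series": [{"tx":0,"ty":-0.8,"tz":0,"roll":0},{"tx":0,"ty":-1.6,"tz":0.2,"roll":0},{"tx":0,"ty":-2.4,"tz":0.4,"roll":0},{"tx":0,"ty":-3.2,"tz":0.7,"roll":0},{"tx":0,"ty":-4,"tz":1.0,"roll":0},{"tx":0,"ty":-4.8,"tz":1.3,"roll":0},{"tx":0,"ty":-5.6,"tz":1.7,"roll":0},{"tx":0,"ty":-6.4,"tz":2.1,"roll":0}]}}

```text
time: 13.5
position: [476.6, 228.5, 144.5]
ee_rot: [0.49, 0.872, -0.0, -0.0]
force: [0.2, 0.1, -0.4]
gripper_width: -0.3
grip_force: 0.0
```

```bash
python3 - <<'E'
from bench import *
from h import *
import cv2
s=state();print(W2N(s["position"]),s["force"],s["grip_force"])
a=get_image("scene");b=get_image("top")
cv2.imwrite("pics/_s4.png",cv2.cvtColor(a,cv2.COLOR_RGB2BGR));cv2.imwrite("pics/_t4.png",cv2.cvtColor(b,cv2.COLOR_RGB2BGR))
# where the open cover showed floor/cover in the top view: its old tip strip vs now
o=cv2.cvtColor(cv2.imread("pics/top1.png"),cv2.COLOR_BGR2RGB)
for nm,(x,y) in dict(oldtipA=(185,118),oldtipB=(206,107),mid1=(200,130),mid2=(212,122)).items(): print(nm,o[y,x],b[y,x])
t=camera_info("top")
for ang in(1.47,1.2,1.0,.9,.8):
  for x in(-30,20):
    q=[proj(t,N2W(n,cov(ang,l,x))).round().astype(int) for l in(60,100,155)];print(ang,x,[(u.tolist(),b[u[1],u[0]].tolist()) for u in q])
E
```

```text
[-10.60146174  17.35896193 141.46323382] [ 0.18065439  0.0989013  -0.3728049 ] 0.0
oldtipA [143 155 156] [179  83  65]
oldtipB [147 158 160] [190  92  75]
mid1 [75 81 79] [161  71  55]
mid2 [75 80 80] [164  72  56]
1.47 -30 [([202, 147], [124, 53, 42]), ([199, 144], [128, 55, 44]), ([194, 139], [151, 65, 51])]
1.47 20 [([225, 133], [49, 21, 18]), ([223, 129], [49, 22, 17]), ([220, 124], [48, 22, 17])]
1.2 -30 [([207, 154], [120, 51, 40]), ([207, 157], [123, 53, 41]), ([208, 161], [123, 54, 41])]
1.2 20 [([229, 141], [49, 22, 18]), ([231, 143], [53, 25, 20]), ([233, 146], [56, 26, 22])]
1.0 -30 [([210, 159], [117, 51, 40]), ([213, 166], [117, 51, 40]), ([217, 176], [117, 51, 40])]
1.0 20 [([233, 146], [56, 26, 22]), ([237, 152], [121, 130, 129]), ([243, 161], [125, 134, 131])]
0.9 -30 [([212, 162], [116, 50, 40]), ([216, 170], [114, 49, 39]), ([222, 183], [111, 48, 38])]
0.9 20 [([234, 149], [18, 17, 19]), ([239, 156], [123, 132, 130]), ([247, 168], [157, 168, 171])]
0.8 -30 [([213, 164], [116, 50, 39]), ([218, 175], [115, 49, 39]), ([226, 190], [107, 47, 36])]
0.8 20 [([236, 151], [98, 105, 105]), ([242, 161], [124, 133, 131]), ([251, 175], [93, 91, 98])]
```

The top view's pixels show the cover now at about 0.9 to 1.0 rad, moving with very little force. Following it down to just above the catch.

{"fn": "jog_arm", "kwargs": {"series": [{"tx":0,"ty":-0.8,"tz":0.7,"roll":0},{"tx":0,"ty":-1.5,"tz":1.5,"roll":0},{"tx":0,"ty":-2,"tz":2.4,"roll":0},{"tx":0,"ty":-2.5,"tz":3.3,"roll":0},{"tx":0,"ty":-2.9,"tz":4.2,"roll":0},{"tx":0,"ty":-3.2,"tz":5.1,"roll":0},{"tx":0,"ty":-3.5,"tz":6,"roll":0},{"tx":0,"ty":-3.7,"tz":6.8,"roll":0},{"tx":0,"ty":-3.8,"tz":7.6,"roll":0},{"tx":0,"ty":-3.8,"tz":7.6,"roll":0}]}}

```text
time: 14.43
position: [443.8, 208.9, 66.8]
ee_rot: [0.49, 0.872, -0.001, -0.001]
force: [-0.5, -0.1, -0.4]
gripper_width: 0.1
grip_force: 0.0
```

```bash
python3 - <<'E'
from bench import *
from h import *
import cv2
s=state();print(W2N(s["position"]),s["force"],s["grip_force"],s["joints"].round(2))
a=get_image("scene")[0:320,100:460];b=get_image("top")[80:340,150:410]
o=np.hstack([cv2.resize(a,(450,400)),cv2.resize(b,(350,350)) if 0 else cv2.copyMakeBorder(cv2.resize(b,(350,350)),0,50,0,0,0)])
cv2.imwrite("pics/m5.png",cv2.cvtColor(o,cv2.COLOR_RGB2BGR))
E
```

```text
[-10.90479231 -20.80754606  63.79535442] [-0.51744268 -0.0576624  -0.41408059] 0.0 [ 0.17 -0.21 -0.47  1.31  0.    1.2 ]
```

View pics/m5.png

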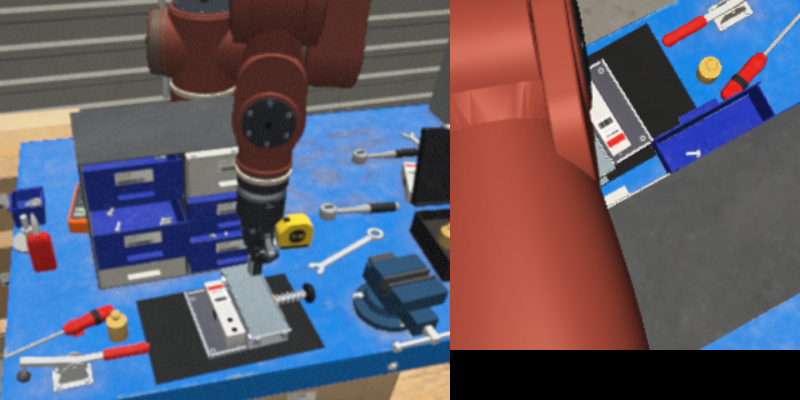

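The cover has come down to nearly flat, seen at about (255,300), and the cell is untouched beside it. The wrist clears the cabinet. Lowering to press, slowly near contact.

{"fn": "jog_arm", "kwargs": {"series": [{"tx":0,"ty":0,"tz":0.6,"roll":0},{"tx":0,"ty":0,"tz":1.3,"roll":0},{"tx":0,"ty":0,"tz":2.0,"roll":0},{"tx":0,"ty":0,"tz":2.5,"roll":0},{"tx":0,"ty":0,"tz":2.9,"roll":0},{"tx":0,"ty":0,"tz":3.2,"roll":0},{"tx":0,"ty":0,"tz":3.2,"roll":0}]}}

```text
time: 15.12
position: [444.5, 209.1, 35.9]
ee_rot: [0.49, 0.872, -0.0, -0.0]
force: [-0.0, -0.2, -0.5]
gripper_width: -0.3
grip_force: 0.0
```

{"fn": "jog_arm", "kwargs": {"series": [{"tx":0,"ty":0,"tz":0.2,"roll":0},{"tx":0,"ty":0,"tz":0.4,"roll":0},{"tx":0,"ty":0,"tz":0.5,"roll":0}]}}

```text
time: 15.37
position: [445.0, 209.2, 31.7]
ee_rot: [0.49, 0.872, 0.0, 0.0]
force: [0.4, 0.3, 1.0]
gripper_width: 0.0
grip_force: 0.0
```

{"fn": "jog_arm", "kwargs": {"series": [{"tx":0,"ty":0,"tz":0.15,"roll":0},{"tx":0,"ty":0,"tz":0.3,"roll":0},{"tx":0,"ty":0,"tz":0.4,"roll":0}]}}

```text
time: 15.62
position: [445.1, 209.1, 28.9]
ee_rot: [0.49, 0.872, 0.0, 0.0]
force: [-5.1, -2.5, 10.8]
gripper_width: -0.1
grip_force: 5.1
```

{"fn": "jog_arm", "kwargs": {"series": [{"tx":0,"ty":0,"tz":0.1,"roll":0},{"tx":0,"ty":0,"tz":0.2,"roll":0},{"tx":0,"ty":0,"tz":0.3,"roll":0}]}}

```text
time: 15.87
position: [445.1, 209.2, 24.9]
ee_rot: [0.49, 0.872, 0.0, 0.0]
force: [0.6, 0.5, 1.0]
gripper_width: 0.1
grip_force: 0.0
```

{"fn": "jog_arm", "kwargs": {"series": [{"tx":0,"ty":0,"tz":0.1,"roll":0},{"tx":0,"ty":0,"tz":0.2,"roll":0},{"tx":0,"ty":0,"tz":0.3,"roll":0}]}}

```text
time: 16.12
position: [445.3, 209.3, 23.9]
ee_rot: [0.49, 0.872, 0.0, 0.0]
force: [-14.0, -2.9, 33.2]
gripper_width: -0.0
grip_force: 16.5
```

It snapped: the force fell off, then rose to 33 N against a hard stop at the shut height. Lifting clear.

{"fn": "jog_arm", "kwargs": {"series": [{"tx":0,"ty":0,"tz":-0.4,"roll":0},{"tx":0,"ty":0,"tz":-1,"roll":0},{"tx":0,"ty":0,"tz":-2.5,"roll":0},{"tx":0,"ty":0,"tz":-5,"roll":0},{"tx":0,"ty":0,"tz":-8,"roll":0},{"tx":0,"ty":0,"tz":-11,"roll":0},{"tx":0,"ty":0,"tz":-14,"roll":0},{"tx":0,"ty":0,"tz":-17,"roll":0},{"tx":0,"ty":0,"tz":-20,"roll":0},{"tx":0,"ty":0,"tz":-22,"roll":0},{"tx":0,"ty":0,"tz":-22,"roll":0}]}}

```text
time: 17.03
position: [446.7, 209.5, 246.4]
ee_rot: [0.49, 0.872, 0.002, 0.002]
force: [0.2, 0.1, 0.5]
gripper_width: 0.2
grip_force: 0.0
```

```bash
python3 - <<'E'
from bench import *
from h import *
import cv2
s=state();print(s["position"],s["force"])
a=cv2.cvtColor(get_image("scene"),cv2.COLOR_RGB2GRAY).astype(int);c=camera_info("scene")
old=cv2.imread("pics/scene1.png",0).astype(int)
for ang in(0,.035,.07): print(ang,[proj(c,N2W(n,cov(ang,161,x))).round(1).tolist() for x in(-38.5,-5,28.5)])
# vertical grey profile through the free end's middle
u=proj(c,N2W(n,cov(0,161,-5))).round().astype(int)
print(u,a[u[1]-12:u[1]+10,u[0]-1:u[0]+2].mean(1).round().tolist())
d=abs(a-old)>40
for nm,(x0,y0,x1,y1) in dict(spanner=(355,180,410,220),weight=(183,245,208,275),driver=(100,240,195,290)).items(): print(nm,d[y0:y1,x0:x1].sum())
E
```

```text
[446.67747299 209.45321695 246.44339498] [0.22613666 0.0675053  0.48091385]
0 [[304.1, 212.7], [290.4, 215.5], [276.4, 218.2]]
0.035 [[304.3, 211.0], [290.5, 213.7], [276.5, 216.4]]
0.07 [[304.5, 209.2], [290.7, 211.9], [276.6, 214.7]]
[290 215] [40.0, 44.0, 65.0, 82.0, 86.0, 79.0, 62.0, 40.0, 48.0, 74.0, 108.0, 144.0, 161.0, 169.0, 171.0, 171.0, 169.0, 168.0, 169.0, 172.0, 169.0, 170.0]
spanner 0
weight 0
driver 0
```

```bash
python3 - <<'E'
from bench import *
from h import *
import cv2
from scipy.ndimage import map_coordinates as mc
for nm in("scene","top"):
  a=cv2.cvtColor(get_image(nm),cv2.COLOR_RGB2GRAY).astype(float);c=camera_info(nm)
  for x in(-32,-26,16,22):
    pr=[]
    L=np.arange(140,176,2.)
    for l in L: 
        u=proj(c,N2W(n,[x,80-l,41]));pr.append(mc(a,[[u[1]],[u[0]]],order=1)[0])
    print(nm,x,dict(zip(L.astype(int).tolist(),np.round(pr).astype(int).tolist())))
  print([ (proj(c,N2W(n,cov(.07,161))) - proj(c,N2W(n,cov(0,161)))).round(1), (proj(c,N2W(n,cov(0,171))) - proj(c,N2W(n,cov(0,161)))).round(1)])
E
```

```text
scene -32 {140: 165, 142: 165, 144: 168, 146: 166, 148: 167, 150: 169, 152: 170, 154: 170, 156: 170, 158: 172, 160: 170, 162: 166, 164: 154, 166: 138, 168: 116, 170: 93, 172: 73, 174: 57}
scene -26 {140: 169, 142: 169, 144: 169, 146: 169, 148: 170, 150: 171, 152: 171, 154: 171, 156: 174, 158: 174, 160: 173, 162: 161, 164: 147, 166: 128, 168: 107, 170: 92, 172: 77, 174: 63}
scene 16 {140: 172, 142: 171, 144: 169, 146: 170, 148: 171, 150: 171, 152: 172, 154: 174, 156: 174, 158: 173, 160: 171, 162: 169, 164: 162, 166: 151, 168: 137, 170: 117, 172: 96, 174: 72}
scene 22 {140: 163, 142: 166, 144: 166, 146: 167, 148: 168, 150: 167, 152: 165, 154: 166, 156: 168, 158: 168, 160: 167, 162: 159, 164: 154, 166: 147, 168: 132, 170: 110, 172: 88, 174: 67}
[array([ 0.3, -3.5]), array([-1.4, -2.8])]
top -32 {140: 47, 142: 46, 144: 45, 146: 45, 148: 44, 150: 44, 152: 43, 154: 44, 156: 43, 158: 43, 160: 42, 162: 42, 164: 42, 166: 40, 168: 40, 170: 40, 172: 40, 174: 39}
top -26 {140: 40, 142: 40, 144: 40, 146: 39, 148: 38, 150: 38, 152: 38, 154: 38, 156: 37, 158: 36, 160: 36, 162: 35, 164: 35, 166: 34, 168: 34, 170: 34, 172: 33, 174: 33}
top 16 {140: 171, 142: 171, 144: 171, 146: 171, 148: 171, 150: 171, 152: 172, 154: 173, 156: 173, 158: 173, 160: 172, 162: 145, 164: 70, 166: 41, 168: 38, 170: 38, 172: 40, 174: 64}
top 22 {140: 172, 142: 171, 144: 170, 146: 169, 148: 172, 150: 173, 152: 175, 154: 174, 156: 173, 158: 172, 160: 164, 162: 150, 164: 77, 166: 40, 168: 38, 170: 38, 172: 41, 174: 67}
[array([-0.4, -0.6]), array([2.6, 4.3])]
```

The image edge can't separate shut from caught (it is within 2 px either way). I'll settle it by touch: press again nearer the free end, where the contact height and force tell.

{"fn": "jog_arm", "kwargs": {"series": [{"tx":0,"ty":-0.5,"tz":2,"roll":0},{"tx":0,"ty":-1,"tz":4.5,"roll":0},{"tx":0,"ty":-1.5,"tz":7.5,"roll":0},{"tx":0,"ty":-2,"tz":10.5,"roll":0},{"tx":0,"ty":-2.5,"tz":13.5,"roll":0},{"tx":0,"ty":-2.5,"tz":16,"roll":0},{"tx":0,"ty":-2.5,"tz":18,"roll":0},{"tx":0,"ty":-2.5,"tz":19.5,"roll":0},{"tx":0,"ty":-2.5,"tz":20.5,"roll":0},{"tx":0,"ty":-2.5,"tz":21,"roll":0},{"tx":0,"ty":-2.5,"tz":21.3,"roll":0},{"tx":0,"ty":-2.5,"tz":21.3,"roll":0}]}}

```text
time: 18.18
position: [423.4, 196.2, 28.4]
ee_rot: [0.49, 0.872, -0.0, -0.0]
force: [0.2, -0.4, 0.6]
gripper_width: 0.1
grip_force: 0.0
```

{"fn": "jog_arm", "kwargs": {"series": [{"tx":0,"ty":0,"tz":0.15,"roll":0},{"tx":0,"ty":0,"tz":0.3,"roll":0},{"tx":0,"ty":0,"tz":0.4,"roll":0}]}}

```text
time: 18.43
position: [424.1, 196.3, 25.2]
ee_rot: [0.49, 0.872, 0.0, 0.0]
force: [0.3, 0.3, -0.0]
gripper_width: -0.0
grip_force: 0.0
```

{"fn": "jog_arm", "kwargs": {"series": [{"tx":0,"ty":0,"tz":0.1,"roll":0},{"tx":0,"ty":0,"tz":0.2,"roll":0}]}}

```text
time: 18.6
position: [424.1, 196.3, 24.1]
ee_rot: [0.49, 0.872, 0.0, 0.0]
force: [-7.3, -1.7, 21.1]
gripper_width: -0.2
grip_force: 10.0
```

Contact comes only at the shut height, at 21 N and rigid, so the cover is snapped shut. I'll lift away and hand in.

{"fn": "jog_arm", "kwargs": {"series": [{"tx":0,"ty":0,"tz":-0.4,"roll":0},{"tx":0,"ty":0,"tz":-1,"roll":0},{"tx":0,"ty":0,"tz":-2.5,"roll":0},{"tx":0,"ty":0,"tz":-5,"roll":0},{"tx":0,"ty":0,"tz":-8,"roll":0},{"tx":0,"ty":0,"tz":-11,"roll":0},{"tx":0,"ty":0,"tz":-13,"roll":0},{"tx":0,"ty":0,"tz":-14,"roll":0},{"tx":0,"ty":0,"tz":-14,"roll":0},{"tx":0,"ty":0,"tz":-14,"roll":0}]}}

```text
time: 19.43
position: [423.6, 196.2, 162.2]
ee_rot: [0.49, 0.872, 0.0, -0.0]
force: [0.5, 0.0, -0.3]
gripper_width: 0.1
grip_force: 0.0
```

```bash
python3 -c "
from bench import *
s=state();print(s['position'],s['force'],s['time']);print(close_job())"
```

```text
[423.57425721 196.15090067 162.1914693 ] [ 0.51436951  0.04198101 -0.3133714 ] 19.4333
the job is handed in; nothing more can be done
None
```

Job handed in at 19.4 s: the cell was pushed out and lies flat on the shelf, the knob is back home, and the cover is snapped shut (checked by a second press); the gripper never touched the cell, and the weight, spanner and screwdriver show no movement in the images.

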